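Put the ribbon winder in gear and wind its drum to the guide post

TASK

The ribbon winder is out of gear. Take the fluted knob on top, ease it down lightly while rocking it back and forth until the hidden teeth mesh and the knob drops fully down, then turn the knob clockwise (seen from above) to wind the drum until its raised tab stands in line with the guide post, and let go. Never force the teeth, move the drum only through the knob, and leave the things around it where they are.

Things in the scene. Friction and masses are not known exactly. Their poses are not given: they have to be found in the camera images.
- winder: ribbon winder; its round grey foot, 150 mm across, 13 mm high, is fixed to the worktop, place and yaw vary. Origin: centre of its underside, on the vertical winding axis, z up; its -x axis points to the guide post, a 10 mm steel post with a ball head, 67 mm from the axis, top 80 mm above the worktop
- gear_knob: fluted black gear knob, 36 mm upright cylinder on the winding axis, upper 42 mm free to grip; below lie a 42 mm collar and 55 mm skirt disc. Origin: centre of its flat top, 146 mm above the worktop out of gear (starts 0 to 1.5 mm lower), 134.5 mm at its stop, fully in gear. 1 to 2 N moves it down; it stays where left; turns 12 rad each way. Neither look nor axes show its turn angle
- drum: white drum, 110 mm across, top flange 68 mm up, with a 64 mm metal cup (rim 93 mm up). Six hidden teeth in it meet six under the knob when that is 3 to 7 mm down (varies), and mesh only within 5 degrees of each 60 degree pitch, at an unseen varying angle. 2 to 5 N on the tooth tops lets the knob slip over; over about 8 N drags the drum along; over 15 N spoils the teeth. Origin on the axis
- tab (a point): top centre of the raised white tab (17 x 5 x 9 mm, pointing outward) on the drum's top flange, 44 mm from the axis, 77 mm above the worktop; the drum's -x axis points through it. It starts 0.65 to 1.15 rad anticlockwise (seen from above) of the guide post; the drum drags with 0.07 N m, stays where left, and in gear follows the knob with about 0.18 rad of play
- tab_goal (a point): where the tab's point has to be: 44 mm from the axis on the straight line to the guide post, 77 mm above the worktop
- stapler: red and black stapler, 34 x 135 x 46 mm, lying in front of the winder; origin under its centre; leave it
- glue_stick: glue stick, 26 mm across and 92 mm high, standing to the right of the winder; origin under its centre; leave it
- weight: silver foil balloon weight, 45 mm across and 46 mm high, left of the winder; origin under its centre; leave it

How it is judged:
By the outcome, as a careful person would: the job done as asked, in the order asked, and still so for the second after the job is handed in, with the robot touching nothing.
It also fails if it takes over 54 s, if anything falls off the work surface, if the arm or the gripper's body presses on something with over 40 N, if the wrist force passes 120 N, or if a joint passes its speed limit or range.

ROBOT

A 6-joint arm with a two-finger parallel gripper is mounted at the origin on a cart in front of the work surface, level with it; the furniture and walls round the work are solid. World frame = base frame: x ahead of the robot, y to its left, z up, the work surface at z = 0. Lengths are in m, angles in rad, forces in N, time in s.
With the tool pointing down it reaches from about 0.425 to 0.95 m from the base axis. Payload 3.5 kg.
Tool frame: the origin (TCP) lies at the very end of the fingers, on their centre line; the grasp point (between the pads) lies 19 mm behind it; z points along the fingers, y is the line along which they close (so a half turn about z gives the same grasp; the last joint's range is limited). The gripper opens to 85 mm and grips with 20 to 120 N. Pads are 22 mm wide; open, the fingers measure 114 mm over their backs; the gripper's body (76 mm by 85 mm) begins 54 mm behind the grasp point. The pads swing forward as they close: fully open they stand 13 mm farther back than shut.
Start: joints at [-1.434, 0.286, 1.577, -0, 1.279, -0.15], TCP at [0.191, -0.647, 0.231] pointing down, gripper open.
Joint ranges: [-2.77, 2.77], [-0.9, 2.22], [0.21, 2.48], [-1.53, 4.67], [0.24, 2.81], [-2.84, 2.84]. Speed limits (rad/s): [2.79, 2.79, 3.14, 3.14, 3.14, 3.14].

INTERFACE

Orientations are given as a unit quaternion [x, y, z, w].
In Python, from plant import ctrl, optics, sign_off gives the robot as it stands.
- The arm moves only by the shell command python3 -m creep 'ROWS' [FORCE]. ROWS is JSON, a list of rows, each an object of numbers: "x", "y", "z": the shift along the tool's x, y, z in mm; "rx", "ry", "rz": the turn, a rotation vector about the tool's x, y, z in degrees; "grip": the opening, from 0 (shut) to 1 (fully open). In form: [{"x": .., "y": .., "z": .., "rx": .., "ry": .., "rz": .., "grip": ..}, ...]. A call has exactly 10 rows; each row shifts and turns the commanded pose from where the row before left it, along the tool's axes as they then stand; what a row does not reach is not made up. A row lasts 1/12 s, in which the tool goes at most 41.7 mm and 7.16 degrees, less where a joint would pass 70% of its speed; a pose out of reach is approached as far as the arm can. A call with a gripper value outside its range is refused whole. The fingers move at their own pace and stop on an object; FORCE is the grip in N (left out, the last holds). Time passes only in rows, so rows that do not move let the fingers close, or fill a call up. It gives the time, the measured TCP pose, the force, the opening and the grip force at its end, in the units of the state.
- ctrl.get_state(): the state, without advancing time (a new reading comes with each control period).
- optics.read_camera(name): name is "side" or "top" or "wrist"; returns a dict with "color" (420x560x3 uint8, blue, green, red), "K" (3x3 intrinsics, pixels), "R" (3x3) and "t" (3): a world point X has camera coordinates R X + t. Camera axes: x right, y down, z forward; pixel columns grow to the right and rows downward; lengths in m; the calibration is good to about 2 mm. A picture is of the moment at which its call begins. There is no depth.
- sign_off(): hands the job in; it is judged then, once.
The state is a dict: "time": time; "qpos": joint angles; "dq": joint speeds; "joint_efforts": joint torques, N m; "eef_pos": TCP position; "tcp_rot": TCP orientation; "contact_force": force on the tool from outside, world axes, zero at the start; "wrist_torque": the same for the moment, N m; "opening": opening from 0.0 (shut) to 1.0 (fully open); "finger_force": force on a finger pad.
Only numpy, scipy, OpenCV 4.12 (cv2) and the standard library are available. Lean on these libraries where they do the work, as an engineer would, in place of code of your own. Each camera call takes 0.05 s, during which the arm holds its last target. There are 200 camera calls.

## Working session

There is one attempt and no reset: what is moved stays moved. The work goes in short steps, Python scripts to look and compute and a shell command to move; the robot and the scene stay as the last step left them, time stands still between calls to the robot, and variables do not carry over. Pictures are saved under pics/ and viewed, at most 10 in all, crops included, and the job is handed in when it is done.

```bash
mkdir -p pics; ls; python3 - <<'E'
from plant import ctrl,optics
import cv2,numpy as np
s=ctrl.get_state();print(s)
for n in("top","side"):
    c=optics.read_camera(n);cv2.imwrite(f"pics/{n}0.png",c["color"]);print(n,c["K"].tolist(),c["R"].tolist(),c["t"].tolist())
E
```

```text
pics
{'time': 0.0, 'qpos': array([-1.43399873e+00,  2.87199845e-01,  1.57816748e+00, -1.52415067e-05,
        1.27858473e+00, -1.49997431e-01]), 'dq': array([-0.00105118, -0.00087972, -0.00104493, -0.00135743,  0.00183675,
        0.00028184]), 'joint_efforts': array([-2.23130999e-03, -4.05984735e+01, -2.92625087e+01, -2.62301401e-04,
        5.91648990e-03,  6.04112302e-06]), 'eef_pos': array([ 0.19088061, -0.64677089,  0.22992953]), 'tcp_rot': array([ 9.89735179e-01,  1.42908655e-01,  4.90951438e-07, -1.17972729e-03]), 'contact_force': array([ 0.54996876, -0.20928582, -0.44710788]), 'wrist_torque': array([-0.00556543, -0.02966291,  0.02890396]), 'finger_force': 0.0, 'opening': 1.0024934212446324}
top [[385.90128132983125, 0.0, 274.82555079947554], [0.0, 385.90128132983125, 211.34055345903099], [0.0, 0.0, 1.0]] [[0.024001724182848738, -0.9997113286027342, 0.0010847578561692685], [-0.9832754248045712, -0.023803043503376094, -0.1805626043658163], [0.1805363016449611, 0.0032671980858901954, -0.983562895398676]] [0.037848802532416126, 0.523484538046024, 0.8681241579458027]
side [[444.4980165926245, 0.0, 283.83051063111384], [0.0, 444.4980165926245, 205.67934764629248], [0.0, 0.0, 1.0]] [[-0.8793803294856759, -0.47576489003683164, 0.018384926486275658], [-0.3141108668982411, 0.5507027778951765, -0.7733439168409947], [0.35780525346911785, -0.6858383335938414, -0.6337201123233528]] [0.4779023263287275, 0.23128517476924662, 0.7572368087447897]
```

View pics/top0.png

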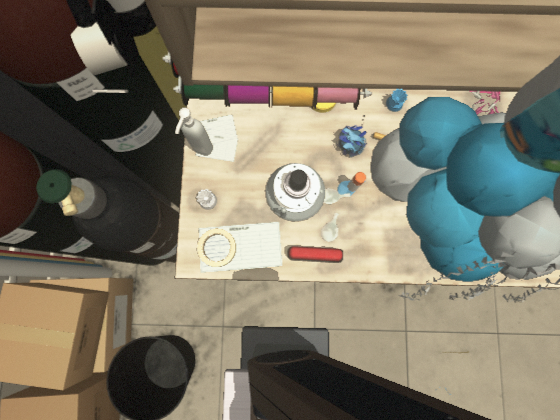

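View pics/side0.png

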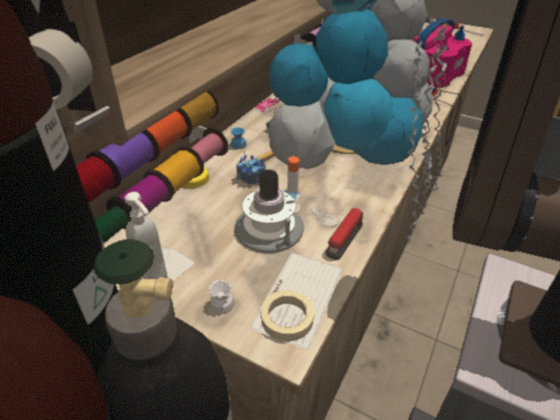

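Knob top shows at about (298,177) in the top view and (268,175) in the side view; the stapler is at (316,254) and the glue stick at (359,178) in the top view. I'll zoom in and triangulate.

```bash
cat > h.py <<'E'
import numpy as np,cv2
from plant import ctrl,optics
def ray(c,u,v):
    d=np.linalg.inv(c["K"])@[u,v,1];R=np.array(c["R"]);return -R.T@c["t"],R.T@d
def onz(c,u,v,z):
    o,d=ray(c,u,v);return o+d*(z-o[2])/d[2]
def proj(c,X):
    p=np.array(c["K"])@(np.array(c["R"])@np.asarray(X,float)+c["t"]);return p[:2]/p[2]
def down():
    import scipy.spatial.transform as t
    return t.Rotation.from_quat(ctrl.get_state()["tcp_rot"]).as_matrix()
E
python3 - <<'E'
from h import *
t=optics.read_camera("top");s=optics.read_camera("side")
print(onz(t,298,175,.1455),onz(s,268,174,.1455))
print(onz(t,295,192,.0),onz(t,316,254,.04),onz(t,359,178,.092),onz(t,206,199,.04))
a=cv2.resize(t["color"][145:225,250:380],None,fx=5,fy=5,interpolation=3)
b=cv2.resize(s["color"][160:260,225:375],None,fx=4,fy=4,interpolation=3)
cv2.imwrite("pics/z1.png",np.hstack([cv2.resize(a,(400,246)),cv2.resize(b,(400,246))]) if 0 else np.vstack([cv2.resize(a,(455,280)),cv2.resize(b,(455,303))]))
E
```

```text
[0.58517229 0.00216849 0.1455    ] [0.58033162 0.00264884 0.1455    ]
[0.58196977 0.00093996 0.        ] [ 0.42444473 -0.04852181  0.04      ] [ 0.5966546  -0.14078824  0.092     ] [0.55000114 0.21680472 0.04      ]
```

View pics/z1.png

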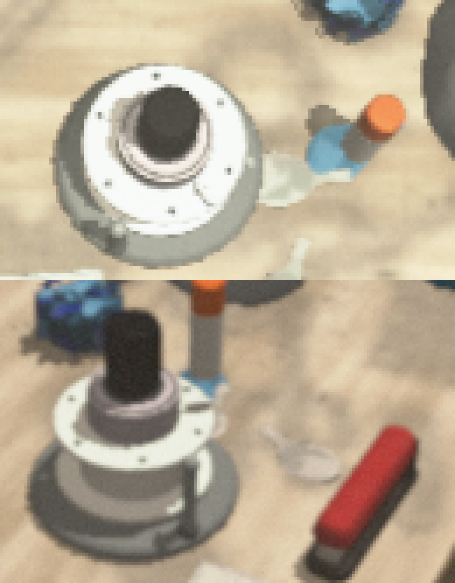

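The top crop shows the knob top at about (298,176), the tab at about (309,199), anticlockwise of the post, and the post near (284,212). The side view agrees. Next I'll check the balloon clearance and the bearings, then plan the path.

```bash
python3 - <<'E'
from h import *
t=optics.read_camera("top");s=optics.read_camera("side")
def tri(a,b):
    o1,d1=ray(t,*a);o2,d2=ray(s,*b)
    k=np.linalg.lstsq(np.c_[d1,-d2],o2-o1,rcond=None)[0];p,q=o1+k[0]*d1,o2+k[1]*d2
    return ((p+q)/2).round(3),round(np.linalg.norm(p-q),3)
for a in[(440,132),(490,168),(445,208),(460,240),(400,165),(520,230)]:
    for b in[(299,74),(351,45),(360,112),(386,130),(302,135),(400,70)]:
        r=tri(a,b)
        if r[1]<.03:print(a,b,r)
c=np.array([.583,.0025])
p=onz(t,283.7,211,.075)[:2]-c;p2=onz(s,287.7,219,.077)[:2]-c;q=onz(t,309,199,.077)[:2]-c
for v in(p,p2,q):print(v,np.linalg.norm(v),np.degrees(np.arctan2(v[1],v[0])))
R=down();x=ctrl.get_state()["eef_pos"]
for w in[(.15,-.47,.25),(.33,-.33,.25),(.45,-.10,.25),(.583,.0025,.20)]:
    print(w,(R.T@(np.array(w)-x)*1000).round(0));x=np.array(w)
E
```

```text
(440, 132) (299, 74) (array([ 0.654, -0.269,  0.235]), np.float64(0.001))
(490, 168) (351, 45) (array([ 0.558, -0.322,  0.304]), np.float64(0.006))
(445, 208) (360, 112) (array([ 0.513, -0.305,  0.161]), np.float64(0.009))
(460, 240) (386, 130) (array([ 0.455, -0.36 ,  0.101]), np.float64(0.006))
(460, 240) (400, 70) (array([ 0.43 , -0.268,  0.293]), np.float64(0.01))
(400, 165) (302, 135) (array([ 0.625, -0.233,  0.101]), np.float64(0.005))
(520, 230) (386, 130) (array([ 0.501, -0.567, -0.015]), np.float64(0.0))
(520, 230) (400, 70) (array([ 0.46 , -0.407,  0.238]), np.float64(0.007))
[-0.06431235  0.02746493] 0.06993139731265662 156.87483919453416
[-0.0637687   0.02928344] 0.07017098460314179 155.33477951568494
[-0.0350926  -0.03034884] 0.0463955066523521 -139.14604304138442
(0.15, -0.47, 0.25) [  11. -182.  -19.]
(0.33, -0.33, 0.25) [212. -83.   0.]
(0.45, -0.1, 0.25) [ 180. -187.    0.]
(0.583, 0.0025, 0.2) [157. -61.  50.]
```

Post bearing is about 156° at 70 mm and the tab about -139° at 46 mm. The tab is 65° (1.13 rad) anticlockwise of the post, which fits the 0.65–1.15 rad given. I'll take the path inside the balloons.

```bash
python3 -m creep '[{"x":2,"y":-36,"z":-4},{"x":2,"y":-36,"z":-4},{"x":2,"y":-36,"z":-4},{"x":2,"y":-36,"z":-4},{"x":2,"y":-36,"z":-4},{"x":35,"y":-19},{"x":35,"y":-19},{"x":35,"y":-19},{"x":35,"y":-19},{"x":35,"y":-19}]' 30
python3 -m creep '[{"x":26,"y":-18},{"x":26,"y":-18},{"x":26,"y":-18},{"x":26,"y":-18},{"x":21,"y":-25},{"x":21,"y":-25},{"x":21,"y":-25},{"x":34,"y":-15},{"x":34,"y":-15},{"x":34,"y":-15}]'
```

```text
$[0]: bad value
$[0]: bad value
```

```bash
python3 -m creep '[{"x":2,"y":-36,"z":-4,"rx":0,"ry":0,"rz":0,"grip":1},{"x":2,"y":-36,"z":-4,"rx":0,"ry":0,"rz":0,"grip":1},{"x":2,"y":-36,"z":-4,"rx":0,"ry":0,"rz":0,"grip":1},{"x":2,"y":-36,"z":-4,"rx":0,"ry":0,"rz":0,"grip":1},{"x":2,"y":-36,"z":-4,"rx":0,"ry":0,"rz":0,"grip":1},{"x":35,"y":-19,"z":0,"rx":0,"ry":0,"rz":0,"grip":1},{"x":35,"y":-19,"z":0,"rx":0,"ry":0,"rz":0,"grip":1},{"x":35,"y":-19,"z":0,"rx":0,"ry":0,"rz":0,"grip":1},{"x":35,"y":-19,"z":0,"rx":0,"ry":0,"rz":0,"grip":1},{"x":35,"y":-19,"z":0,"rx":0,"ry":0,"rz":0,"grip":1}]' 30
```

```text
time: 1.13
eef_pos: [0.2914, -0.3298, 0.2517]
tcp_rot: [0.99, 0.142, 0.0, 0.001]
contact_force: [1.2, -0.2, -0.2]
opening: 0.999
finger_force: 0.0
```

```bash
python3 -m creep '[{"x":26,"y":-18,"z":0,"rx":0,"ry":0,"rz":0,"grip":1},{"x":26,"y":-18,"z":0,"rx":0,"ry":0,"rz":0,"grip":1},{"x":26,"y":-18,"z":0,"rx":0,"ry":0,"rz":0,"grip":1},{"x":26,"y":-18,"z":0,"rx":0,"ry":0,"rz":0,"grip":1},{"x":21,"y":-25,"z":0,"rx":0,"ry":0,"rz":0,"grip":1},{"x":21,"y":-25,"z":0,"rx":0,"ry":0,"rz":0,"grip":1},{"x":21,"y":-25,"z":0,"rx":0,"ry":0,"rz":0,"grip":1},{"x":34,"y":-15,"z":0,"rx":0,"ry":0,"rz":0,"grip":1},{"x":34,"y":-15,"z":0,"rx":0,"ry":0,"rz":0,"grip":1},{"x":34,"y":-15,"z":0,"rx":0,"ry":0,"rz":0,"grip":1}]'
python3 - <<'E'
from h import *
s=ctrl.get_state();print(s["qpos"])
print((down().T@(np.array([.583,.0025,.22])-s["eef_pos"])*1000).round(1))
c=optics.read_camera("wrist");cv2.imwrite("pics/w1.png",c["color"]);print(proj(c,[.583,.0025,.1455]))
E
```

```text
time: 1.97
eef_pos: [0.4953, -0.0694, 0.2517]
tcp_rot: [0.99, 0.143, 0.0, 0.0]
contact_force: [-0.0, -1.2, 0.6]
opening: 1.003
finger_force: 0.0
[-3.42193318e-01 -1.23720396e-01  1.97609502e+00 -1.51466124e-04
  1.28803100e+00  9.41399460e-01]
[104.4 -44.1  31.8]
[224.88695839  69.25665471]
```

View pics/w1.png

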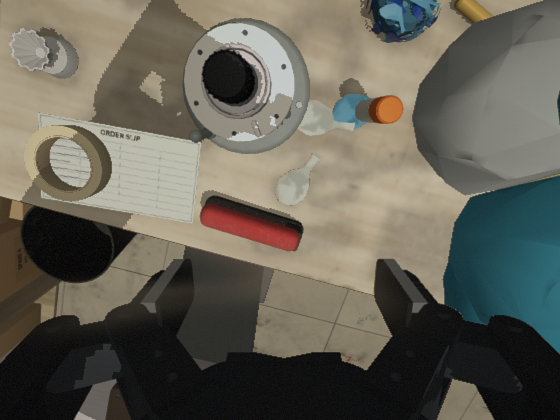

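Knob top at about (226,72) against a predicted (225,69), so the position is good. The post ball is at (196,136) and the tab at (256,127). I'm moving over the knob and turning the wrist back to leave room for winding.

```bash
python3 -m creep '[{"x":35,"y":-15,"z":5,"rx":0,"ry":0,"rz":0,"grip":1},{"x":35,"y":-15,"z":5,"rx":0,"ry":0,"rz":0,"grip":1},{"x":34,"y":-14,"z":5,"rx":0,"ry":0,"rz":0,"grip":1},{"x":0,"y":0,"z":5,"rx":0,"ry":0,"rz":-7,"grip":1},{"x":0,"y":0,"z":5,"rx":0,"ry":0,"rz":-7,"grip":1},{"x":0,"y":0,"z":5,"rx":0,"ry":0,"rz":-7,"grip":1},{"x":0,"y":0,"z":0,"rx":0,"ry":0,"rz":-7,"grip":1},{"x":0,"y":0,"z":0,"rx":0,"ry":0,"rz":-7,"grip":1},{"x":0,"y":0,"z":0,"rx":0,"ry":0,"rz":-7,"grip":1},{"x":0,"y":0,"z":0,"rx":0,"ry":0,"rz":-7,"grip":1}]'
python3 - <<'E'
from h import *
s=ctrl.get_state();print(s["qpos"][5])
c=optics.read_camera("wrist")
print(proj(c,[.583,.0025,.1455]), proj(c,[.583,.0025,.068]),-np.array(c["R"]).T@c["t"])
cv2.imwrite("pics/w2.png",c["color"]);np.savez("w2.npz",**c)
E
```

```text
time: 2.85
eef_pos: [0.5815, 0.0005, 0.2212]
tcp_rot: [0.84, 0.543, -0.0, -0.0]
contact_force: [0.4, -0.3, -0.1]
opening: 1.002
finger_force: 0.0
0.24924520443057363
[285.54624701 213.50235258] [285.04634169 189.31188906] [0.61045681 0.06718991 0.36335457]
```

View pics/w2.png

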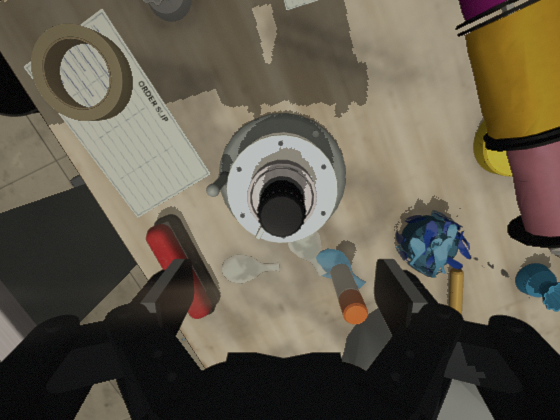

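```bash
python3 - <<'E'
from h import *
c=dict(np.load("w2.npz"));g=c["color"].max(2)
roi=g[165:250,245:325];cs,_=cv2.findContours((roi<60).astype(np.uint8),cv2.RETR_EXTERNAL,cv2.CHAIN_APPROX_NONE)
k=max(cs,key=cv2.contourArea)[:,0]+[245,165]
low=k[k[:,1]>208].astype(float)
A=np.c_[2*low,np.ones(len(low))];r=np.linalg.lstsq(A,(low**2).sum(1),rcond=None)[0]
u,v=r[:2];R=np.sqrt(r[2]+u*u+v*v);print(u,v,R,k.min(0),k.max(0),proj(c,[.583,.0025+.018,.1455]))
P=onz(c,u,v,.1455);print(P,onz(c,213,189,.077)[:2]-P[:2])
s=ctrl.get_state();print((down().T@(P-s["eef_pos"])*1000).round(1))
E
```

```text
281.26321463025454 212.18991731482038 23.338789003004834 [257 176] [305 236] [275.43157375 192.02028038]
[0.5805214  0.00473692 0.1455    ] [-0.0591901   0.02820284]
[ 3.4 -2.6 75.8]
```

```bash
python3 -m creep '[{"x":3,"y":-2,"z":20,"rx":0,"ry":0,"rz":0,"grip":1},{"x":0,"y":0,"z":20,"rx":0,"ry":0,"rz":-7,"grip":1},{"x":0,"y":0,"z":20,"rx":0,"ry":0,"rz":-7,"grip":1},{"x":0,"y":0,"z":20,"rx":0,"ry":0,"rz":-7,"grip":1},{"x":0,"y":0,"z":15,"rx":0,"ry":0,"rz":0,"grip":1},{"x":0,"y":0,"z":10,"rx":0,"ry":0,"rz":0,"grip":0.8},{"x":0,"y":0,"z":4,"rx":0,"ry":0,"rz":0,"grip":0.6},{"x":0,"y":0,"z":0,"rx":0,"ry":0,"rz":0,"grip":0.5},{"x":0,"y":0,"z":0,"rx":0,"ry":0,"rz":0,"grip":0.3},{"x":0,"y":0,"z":0,"rx":0,"ry":0,"rz":0,"grip":0.2}]' 30
```

```text
time: 3.73
eef_pos: [0.5802, 0.0041, 0.1129]
tcp_rot: [0.729, 0.685, -0.001, -0.001]
contact_force: [-4.8, -1.1, 1.1]
opening: 0.409
finger_force: 32.2
```

```bash
python3 -m creep '[{"x":0,"y":0,"z":0,"rx":0,"ry":0,"rz":0,"grip":0.2},{"x":0,"y":0,"z":0,"rx":0,"ry":0,"rz":0,"grip":0.2},{"x":0,"y":0,"z":0,"rx":0,"ry":0,"rz":0,"grip":0.2},{"x":0,"y":0,"z":0,"rx":0,"ry":0,"rz":0,"grip":0.2},{"x":0,"y":0,"z":0,"rx":0,"ry":0,"rz":0,"grip":0.2},{"x":0,"y":0,"z":0,"rx":0,"ry":0,"rz":0,"grip":0.2},{"x":0,"y":0,"z":0,"rx":0,"ry":0,"rz":0,"grip":0.2},{"x":0,"y":0,"z":0,"rx":0,"ry":0,"rz":0,"grip":0.2},{"x":0,"y":0,"z":0,"rx":0,"ry":0,"rz":0,"grip":0.2},{"x":0,"y":0,"z":0,"rx":0,"ry":0,"rz":0,"grip":0.2}]' 30; python3 -c "
from plant import ctrl;s=ctrl.get_state();print(s['eef_pos'],s['contact_force'],s['qpos'][5],s['wrist_torque'])"
```

```text
time: 4.57
eef_pos: [0.5802, 0.0041, 0.1126]
tcp_rot: [0.729, 0.685, -0.001, -0.001]
contact_force: [-4.9, -1.0, 1.4]
opening: 0.408
finger_force: 32.2
[0.58019579 0.00410736 0.11255373] [-4.86024834 -0.98173152  1.38239177] -0.1048585083446925 [-0.07074181  0.84682464 -0.00763935]
```

```bash
python3 -m creep '[{"x":0,"y":-0.5,"z":0.2,"rx":0,"ry":0,"rz":3,"grip":0.2},{"x":0,"y":0,"z":0.2,"rx":0,"ry":0,"rz":3,"grip":0.2},{"x":0,"y":0,"z":0.2,"rx":0,"ry":0,"rz":3,"grip":0.2},{"x":0,"y":0,"z":0.2,"rx":0,"ry":0,"rz":3,"grip":0.2},{"x":0,"y":0,"z":0.2,"rx":0,"ry":0,"rz":3,"grip":0.2},{"x":0,"y":0,"z":0.1,"rx":0,"ry":0,"rz":-3,"grip":0.2},{"x":0,"y":0,"z":0.1,"rx":0,"ry":0,"rz":-3,"grip":0.2},{"x":0,"y":0,"z":0.1,"rx":0,"ry":0,"rz":-3,"grip":0.2},{"x":0,"y":0,"z":0.1,"rx":0,"ry":0,"rz":-3,"grip":0.2},{"x":0,"y":0,"z":0.1,"rx":0,"ry":0,"rz":-3,"grip":0.2}]' 30; python3 -c "
from plant import ctrl;s=ctrl.get_state();print(s['eef_pos'],s['contact_force'],s['qpos'][5],s['wrist_torque'])"
```

```text
time: 5.4
eef_pos: [0.5802, 0.0041, 0.1113]
tcp_rot: [0.728, 0.686, -0.0, -0.0]
contact_force: [-4.1, -0.7, 0.5]
opening: 0.411
finger_force: 32.1
[0.58018618 0.00408336 0.1113437 ] [-4.14258099 -0.66672552  0.53689663] -0.10757228133072913 [-0.08638307  0.7549673  -0.05268013]
```

```bash
python3 -m creep '[{"x":0,"y":-1,"z":0.2,"rx":0,"ry":0,"rz":3,"grip":0.2},{"x":0,"y":-1,"z":0.2,"rx":0,"ry":0,"rz":3,"grip":0.2},{"x":0,"y":0,"z":0.2,"rx":0,"ry":0,"rz":3,"grip":0.2},{"x":0,"y":0,"z":0.1,"rx":0,"ry":0,"rz":3,"grip":0.2},{"x":0,"y":0,"z":0.1,"rx":0,"ry":0,"rz":3,"grip":0.2},{"x":0,"y":0,"z":0.1,"rx":0,"ry":0,"rz":-3,"grip":0.2},{"x":0,"y":0,"z":0.1,"rx":0,"ry":0,"rz":-3,"grip":0.2},{"x":0,"y":0,"z":0,"rx":0,"ry":0,"rz":-3,"grip":0.2},{"x":0,"y":0,"z":0,"rx":0,"ry":0,"rz":-3,"grip":0.2},{"x":0,"y":0,"z":0,"rx":0,"ry":0,"rz":-3,"grip":0.2}]' 30; python3 -c "
from plant import ctrl;s=ctrl.get_state();print(s['eef_pos'],s['contact_force'],s['qpos'][5],s['wrist_torque'])"
```

```text
time: 6.23
eef_pos: [0.5803, 0.0041, 0.1115]
tcp_rot: [0.728, 0.686, 0.001, 0.002]
contact_force: [0.4, -0.4, 1.0]
opening: 0.407
finger_force: 31.9
[0.5802513  0.00406383 0.11146332] [ 0.44525271 -0.38626182  0.99117612] -0.10784768305335683 [-0.02920593  0.22944597 -0.00353401]
```

```bash
python3 -m creep '[{"x":0,"y":0,"z":0.2,"rx":0,"ry":0,"rz":3,"grip":0.2},{"x":0,"y":0,"z":0.2,"rx":0,"ry":0,"rz":3,"grip":0.2},{"x":0,"y":0,"z":0.2,"rx":0,"ry":0,"rz":3,"grip":0.2},{"x":0,"y":0,"z":0.2,"rx":0,"ry":0,"rz":3,"grip":0.2},{"x":0,"y":0,"z":0.2,"rx":0,"ry":0,"rz":3,"grip":0.2},{"x":0,"y":0,"z":0,"rx":0,"ry":0,"rz":-3,"grip":0.2},{"x":0,"y":0,"z":0,"rx":0,"ry":0,"rz":-3,"grip":0.2},{"x":0,"y":0,"z":0,"rx":0,"ry":0,"rz":-3,"grip":0.2},{"x":0,"y":0,"z":0,"rx":0,"ry":0,"rz":-3,"grip":0.2},{"x":0,"y":0,"z":0,"rx":0,"ry":0,"rz":-3,"grip":0.2}]' 30; python3 -c "
from plant import ctrl;s=ctrl.get_state();print(s['eef_pos'],s['contact_force'],s['qpos'][5],s['wrist_torque'])"
```

```text
time: 7.07
eef_pos: [0.5803, 0.0041, 0.1105]
tcp_rot: [0.728, 0.686, 0.001, 0.002]
contact_force: [-0.3, 0.5, 1.1]
opening: 0.409
finger_force: 31.9
[0.58026414 0.00407765 0.11047049] [-0.25494854  0.52632662  1.10592578] -0.10785371015001556 [-0.09366502  0.22902183  0.04710139]
```

```bash
python3 -m creep '[{"x":0,"y":0,"z":0.2,"rx":0,"ry":0,"rz":5,"grip":0.2},{"x":0,"y":0,"z":0.2,"rx":0,"ry":0,"rz":5,"grip":0.2},{"x":0,"y":0,"z":0.2,"rx":0,"ry":0,"rz":5,"grip":0.2},{"x":0,"y":0,"z":0.2,"rx":0,"ry":0,"rz":5,"grip":0.2},{"x":0,"y":0,"z":0.2,"rx":0,"ry":0,"rz":5,"grip":0.2},{"x":0,"y":0,"z":0.2,"rx":0,"ry":0,"rz":-5,"grip":0.2},{"x":0,"y":0,"z":0.2,"rx":0,"ry":0,"rz":-5,"grip":0.2},{"x":0,"y":0,"z":0,"rx":0,"ry":0,"rz":-5,"grip":0.2},{"x":0,"y":0,"z":0,"rx":0,"ry":0,"rz":-5,"grip":0.2},{"x":0,"y":0,"z":0,"rx":0,"ry":0,"rz":-5,"grip":0.2}]' 30; python3 -c "
from plant import ctrl;s=ctrl.get_state();print(s['eef_pos'],s['contact_force'],s['qpos'][5],s['wrist_torque'])"
```

```text
time: 7.9
eef_pos: [0.5803, 0.0041, 0.1099]
tcp_rot: [0.727, 0.686, 0.001, 0.002]
contact_force: [-1.8, -0.8, 5.7]
opening: 0.408
finger_force: 32.4
[0.5802848  0.00406905 0.10992152] [-1.76546425 -0.77709814  5.68109017] -0.10939023386432388 [-0.0359558   0.6326013  -0.03134465]
```

Tooth contact at z≈0.110 with 5.7 N. I'm backing off slightly and feeling for the mesh by turning.

```bash
python3 -m creep '[{"x":0,"y":0,"z":-0.1,"rx":0,"ry":0,"rz":3,"grip":0.2},{"x":0,"y":0,"z":0,"rx":0,"ry":0,"rz":3,"grip":0.2},{"x":0,"y":0,"z":0,"rx":0,"ry":0,"rz":3,"grip":0.2},{"x":0,"y":0,"z":0,"rx":0,"ry":0,"rz":3,"grip":0.2},{"x":0,"y":0,"z":0,"rx":0,"ry":0,"rz":3,"grip":0.2},{"x":0,"y":0,"z":0,"rx":0,"ry":0,"rz":3,"grip":0.2},{"x":0,"y":0,"z":0,"rx":0,"ry":0,"rz":3,"grip":0.2},{"x":0,"y":0,"z":0,"rx":0,"ry":0,"rz":0,"grip":0.2},{"x":0,"y":0,"z":0,"rx":0,"ry":0,"rz":0,"grip":0.2},{"x":0,"y":0,"z":0,"rx":0,"ry":0,"rz":0,"grip":0.2}]' 30; python3 -c "
from plant import ctrl;s=ctrl.get_state();print(s['eef_pos'],s['contact_force'],s['qpos'][5],s['wrist_torque'])"
```

```text
time: 8.73
eef_pos: [0.5812, 0.0038, 0.1093]
tcp_rot: [0.841, 0.541, 0.003, 0.002]
contact_force: [5.5, -1.9, 0.2]
opening: 0.409
finger_force: 31.9
[0.58117539 0.00382463 0.10933417] [ 5.51090435 -1.85153182  0.21050718] 0.2597978850515636 [-0.07467758 -0.55252354 -0.02433018]
```

Force has gone and z dropped 0.6 mm, so it may be meshed. I'm pressing gently.

```bash
python3 -m creep '[{"x":0,"y":0,"z":0.1,"rx":0,"ry":0,"rz":0,"grip":0.2},{"x":0,"y":0,"z":0.1,"rx":0,"ry":0,"rz":0,"grip":0.2},{"x":0,"y":0,"z":0.1,"rx":0,"ry":0,"rz":0,"grip":0.2},{"x":0,"y":0,"z":0.1,"rx":0,"ry":0,"rz":0,"grip":0.2},{"x":0,"y":0,"z":0.1,"rx":0,"ry":0,"rz":0,"grip":0.2},{"x":0,"y":0,"z":0.1,"rx":0,"ry":0,"rz":0,"grip":0.2},{"x":0,"y":0,"z":0.1,"rx":0,"ry":0,"rz":0,"grip":0.2},{"x":0,"y":0,"z":0,"rx":0,"ry":0,"rz":0,"grip":0.2},{"x":0,"y":0,"z":0,"rx":0,"ry":0,"rz":0,"grip":0.2},{"x":0,"y":0,"z":0,"rx":0,"ry":0,"rz":0,"grip":0.2}]' 30; python3 -c "
from plant import ctrl;s=ctrl.get_state();print(s['eef_pos'],s['contact_force'],s['qpos'][5],s['wrist_torque'])"
```

```text
time: 9.57
eef_pos: [0.5811, 0.0038, 0.1085]
tcp_rot: [0.841, 0.541, 0.003, 0.002]
contact_force: [5.5, -1.6, -0.2]
opening: 0.406
finger_force: 31.9
[0.58114636 0.00380873 0.10848154] [ 5.45359172 -1.58403614 -0.23168686] 0.25985257646814813 [-0.10376817 -0.53728202  0.02100284]
```

```bash
python3 -m creep '[{"x":0,"y":0.7,"z":0.2,"rx":0,"ry":0,"rz":0,"grip":0.2},{"x":0,"y":0.7,"z":0.2,"rx":0,"ry":0,"rz":0,"grip":0.2},{"x":0,"y":0.6,"z":0.2,"rx":0,"ry":0,"rz":0,"grip":0.2},{"x":0,"y":0,"z":0.2,"rx":0,"ry":0,"rz":0,"grip":0.2},{"x":0,"y":0,"z":0.2,"rx":0,"ry":0,"rz":0,"grip":0.2},{"x":0,"y":0,"z":0.2,"rx":0,"ry":0,"rz":0,"grip":0.2},{"x":0,"y":0,"z":0,"rx":0,"ry":0,"rz":0,"grip":0.2},{"x":0,"y":0,"z":0,"rx":0,"ry":0,"rz":0,"grip":0.2},{"x":0,"y":0,"z":0,"rx":0,"ry":0,"rz":0,"grip":0.2},{"x":0,"y":0,"z":0,"rx":0,"ry":0,"rz":0,"grip":0.2}]' 30; python3 -c "
from plant import ctrl;s=ctrl.get_state();print(s['eef_pos'],s['contact_force'],s['qpos'][5],s['wrist_torque'])"
```

```text
time: 10.4
eef_pos: [0.581, 0.0038, 0.1058]
tcp_rot: [0.841, 0.54, 0.001, 0.0]
contact_force: [5.9, 2.5, 1.1]
opening: 0.413
finger_force: 32.0
[0.58101229 0.00377993 0.10584915] [5.94126736 2.46462526 1.14483375] 0.25992854514186375 [ 0.25678306 -0.5628009   0.03945305]
```

```bash
python3 -m creep '[{"x":0,"y":0,"z":0.3,"rx":0,"ry":0,"rz":0,"grip":0.2},{"x":0,"y":0,"z":0.3,"rx":0,"ry":0,"rz":0,"grip":0.2},{"x":0,"y":0,"z":0.3,"rx":0,"ry":0,"rz":0,"grip":0.2},{"x":0,"y":0,"z":0.3,"rx":0,"ry":0,"rz":0,"grip":0.2},{"x":0,"y":0,"z":0.3,"rx":0,"ry":0,"rz":0,"grip":0.2},{"x":0,"y":0,"z":0.3,"rx":0,"ry":0,"rz":0,"grip":0.2},{"x":0,"y":0,"z":0.2,"rx":0,"ry":0,"rz":0,"grip":0.2},{"x":0,"y":0,"z":0,"rx":0,"ry":0,"rz":0,"grip":0.2},{"x":0,"y":0,"z":0,"rx":0,"ry":0,"rz":0,"grip":0.2},{"x":0,"y":0,"z":0,"rx":0,"ry":0,"rz":0,"grip":0.2}]' 30; python3 -c "
from plant import ctrl;s=ctrl.get_state();print(s['eef_pos'],s['contact_force'],s['qpos'][5],s['wrist_torque'])"
```

```text
time: 11.23
eef_pos: [0.581, 0.0038, 0.1038]
tcp_rot: [0.841, 0.541, 0.001, 0.0]
contact_force: [4.8, 1.4, 0.2]
opening: 0.412
finger_force: 32.0
[0.58099783 0.00380365 0.10384575] [4.80303801 1.37202068 0.23153701] 0.2599307870515222 [ 0.24548824 -0.58818627  0.05067596]
```

```bash
python3 -m creep '[{"x":0,"y":0,"z":0.2,"rx":0,"ry":0,"rz":0,"grip":0.2},{"x":0,"y":0,"z":0.2,"rx":0,"ry":0,"rz":0,"grip":0.2},{"x":0,"y":0,"z":0.2,"rx":0,"ry":0,"rz":0,"grip":0.2},{"x":0,"y":0,"z":0.2,"rx":0,"ry":0,"rz":0,"grip":0.2},{"x":0,"y":0,"z":0.2,"rx":0,"ry":0,"rz":0,"grip":0.2},{"x":0,"y":0,"z":0.2,"rx":0,"ry":0,"rz":0,"grip":0.2},{"x":0,"y":0,"z":0,"rx":0,"ry":0,"rz":0,"grip":0.2},{"x":0,"y":0,"z":0,"rx":0,"ry":0,"rz":0,"grip":0.2},{"x":0,"y":0,"z":0,"rx":0,"ry":0,"rz":0,"grip":0.2},{"x":0,"y":0,"z":0,"rx":0,"ry":0,"rz":0,"grip":0.2}]' 30; python3 -c "
from plant import ctrl;s=ctrl.get_state();print(s['eef_pos'],s['contact_force'],s['qpos'][5],s['wrist_torque'])"
```

```text
time: 12.07
eef_pos: [0.581, 0.0038, 0.1027]
tcp_rot: [0.841, 0.541, 0.001, 0.0]
contact_force: [5.3, 1.0, 0.4]
opening: 0.408
finger_force: 32.0
[0.58102345 0.00379517 0.10266603] [5.25968905 0.98308971 0.44901516] 0.25987415869812636 [ 0.24900314 -0.59845097  0.04186394]
```

```bash
python3 -m creep '[{"x":0,"y":0,"z":0.2,"rx":0,"ry":0,"rz":0,"grip":0.2},{"x":0,"y":0,"z":0.2,"rx":0,"ry":0,"rz":0,"grip":0.2},{"x":0,"y":0,"z":0.2,"rx":0,"ry":0,"rz":0,"grip":0.2},{"x":0,"y":0,"z":0.2,"rx":0,"ry":0,"rz":0,"grip":0.2},{"x":0,"y":0,"z":0.2,"rx":0,"ry":0,"rz":0,"grip":0.2},{"x":0,"y":0,"z":0,"rx":0,"ry":0,"rz":0,"grip":0.2},{"x":0,"y":0,"z":0,"rx":0,"ry":0,"rz":0,"grip":0.2},{"x":0,"y":0,"z":0,"rx":0,"ry":0,"rz":0,"grip":0.2},{"x":0,"y":0,"z":0,"rx":0,"ry":0,"rz":0,"grip":0.2},{"x":0,"y":0,"z":0,"rx":0,"ry":0,"rz":0,"grip":0.2}]' 30; python3 -c "
from plant import ctrl;s=ctrl.get_state();print(s['eef_pos'],s['contact_force'],s['qpos'][5],s['wrist_torque'])"
```

```text
time: 12.9
eef_pos: [0.581, 0.0038, 0.102]
tcp_rot: [0.841, 0.54, 0.001, 0.0]
contact_force: [5.6, 1.8, 2.9]
opening: 0.408
finger_force: 32.1
[0.58102044 0.0037771  0.10202551] [5.56483914 1.75358121 2.94520615] 0.26001205512479003 [ 0.3950607  -0.57835545  0.031723  ]
```

```bash
python3 -m creep '[{"x":0,"y":0,"z":0.2,"rx":0,"ry":0,"rz":0,"grip":0.2},{"x":0,"y":0,"z":0.2,"rx":0,"ry":0,"rz":0,"grip":0.2},{"x":0,"y":0,"z":0,"rx":0,"ry":0,"rz":0,"grip":0.2},{"x":0,"y":0,"z":0,"rx":0,"ry":0,"rz":2,"grip":0.2},{"x":0,"y":0,"z":0,"rx":0,"ry":0,"rz":2,"grip":0.2},{"x":0,"y":0,"z":0,"rx":0,"ry":0,"rz":2,"grip":0.2},{"x":0,"y":0,"z":0,"rx":0,"ry":0,"rz":2,"grip":0.2},{"x":0,"y":0,"z":0,"rx":0,"ry":0,"rz":2,"grip":0.2},{"x":0,"y":0,"z":0,"rx":0,"ry":0,"rz":2,"grip":0.2},{"x":0,"y":0,"z":0,"rx":0,"ry":0,"rz":0,"grip":0.2}]' 30; python3 - <<'E'
from h import *
s=ctrl.get_state();print(s['eef_pos'],s['contact_force'],s['qpos'][5],s['wrist_torque'])
a=optics.read_camera("wrist");t=optics.read_camera("top");b=optics.read_camera("side")
np.savez("w3.npz",**a)
print(*[proj(a,[.5805+.044*np.cos(x),.004+.044*np.sin(x),.077]).round() for x in np.radians([156,-139])])
w=cv2.resize(a["color"][60:340,130:430],(450,420));
z=cv2.resize(b["color"][160:260,225:325],(350,350),interpolation=3)
y=cv2.resize(t["color"][155:225,260:330],(350,350),interpolation=3)
o=np.zeros((600,800,3),np.uint8);o[:420,:450]=w;o[:350,450:]=z;o[350:,450:]=y[100:350];cv2.imwrite("pics/w3.png",o)
E
```

```text
time: 13.73
eef_pos: [0.5815, 0.0035, 0.102]
tcp_rot: [0.894, 0.449, 0.001, 0.001]
contact_force: [5.9, 2.5, 3.3]
opening: 0.409
finger_force: 32.2
[0.58146227 0.0035145  0.10197258] [5.86907853 2.52847124 3.32938828] 0.4705278524351401 [ 0.41033392 -0.55622779 -0.00698445]
[211. 259.] [268. 307.]
```

View pics/w3.png

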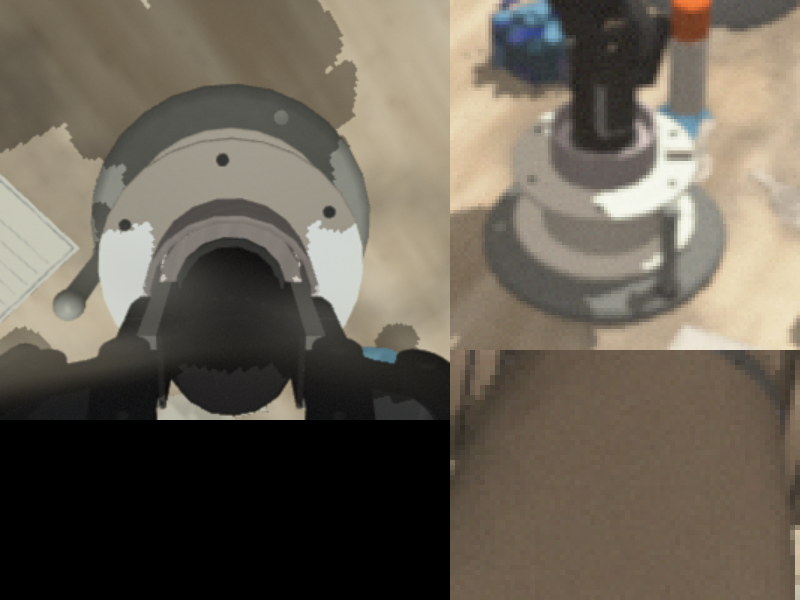

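The knob is at its stop (z steady at 0.102, 3 N). In the side panel the tab shows as a dark slit at (678,155), about full-image (290,204), and the post ball is at about (288,221). Winding clockwise now.

```bash
python3 -m creep '[{"x":0,"y":0,"z":-0.2,"rx":0,"ry":0,"rz":4,"grip":0.2},{"x":0,"y":0,"z":0,"rx":0,"ry":0,"rz":4,"grip":0.2},{"x":0,"y":0,"z":0,"rx":0,"ry":0,"rz":4,"grip":0.2},{"x":0,"y":0,"z":0,"rx":0,"ry":0,"rz":4,"grip":0.2},{"x":0,"y":0,"z":0,"rx":0,"ry":0,"rz":4,"grip":0.2},{"x":0,"y":0,"z":0,"rx":0,"ry":0,"rz":4,"grip":0.2},{"x":0,"y":0,"z":0,"rx":0,"ry":0,"rz":4,"grip":0.2},{"x":0,"y":0,"z":0,"rx":0,"ry":0,"rz":4,"grip":0.2},{"x":0,"y":0,"z":0,"rx":0,"ry":0,"rz":4,"grip":0.2},{"x":0,"y":0,"z":0,"rx":0,"ry":0,"rz":0,"grip":0.2}]' 30; python3 - <<'E'
from h import *
s=ctrl.get_state();print(s['eef_pos'],s['contact_force'],s['qpos'][5],s['wrist_torque'])
c=np.array([.581,.004]);b=optics.read_camera("side");w3=dict(np.load("w3.npz"));w2=dict(np.load("w2.npz"))
for n,C,p,z in(("post w3",w3,(175.3,262),.075),("post w2",w2,(213,189),.075),("post side",b,(287.9,220),.077),("tab side before",b,(290.1,204.3),.073)):
    v=onz(C,*p,z)[:2]-c;print(n,np.linalg.norm(v).round(4),np.degrees(np.arctan2(v[1],v[0])).round(1))
np.savez("s4.npz",**b);w=optics.read_camera("wrist");np.savez("w4.npz",**w)
o=np.zeros((420,800,3),np.uint8);o[:350,:350]=cv2.resize(b["color"][170:250,225:305],(350,350),interpolation=3);o[:,350:]=cv2.resize(w["color"][60:340,130:430],(450,420));cv2.imwrite("pics/s4.png",o)
E
```

```text
time: 14.72
eef_pos: [0.5824, 0.0022, 0.102]
tcp_rot: [0.989, 0.15, 0.003, 0.002]
contact_force: [8.7, -2.2, 0.3]
opening: 0.414
finger_force: 31.9
[0.58239616 0.00219955 0.1020413 ] [ 8.70969037 -2.23369523  0.29532638] 1.1000402705143506 [ 0.02324439 -1.06611421  0.06782791]
post w3 0.0669 154.5
post w2 0.0668 154.5
post side 0.0703 154.6
tab side before 0.0466 -155.4
```

View pics/s4.png

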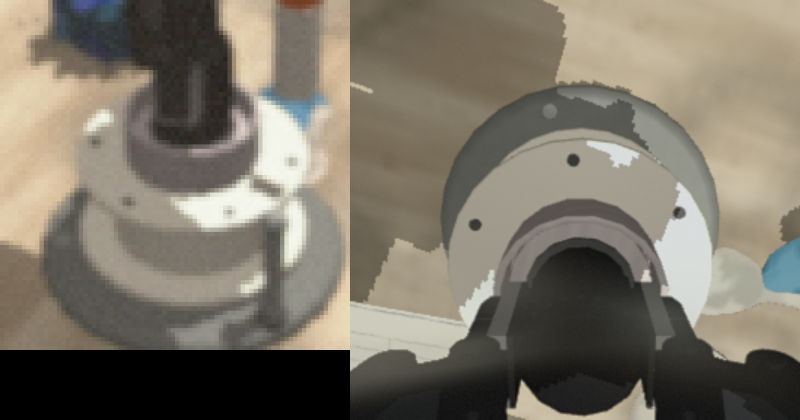

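Post bearing is 154.5° in three views. The tab's dark face is now at about (285.6,212.7) in the side view. I'll compare it with the projected tab box to get the angle.

```bash
python3 - <<'E'
from h import *
b=dict(np.load("s4.npz"));g=cv2.cvtColor(b["color"],cv2.COLOR_BGR2GRAY)
print("cols",list(range(276,296)))
for r in range(204,222):print(r,g[r,276:296])
c=np.array([.581,.004])
def P(a,r,w,z):
    a=np.radians(a);u=np.array([np.cos(a),np.sin(a)]);n=np.array([-u[1],u[0]])
    return proj(b,[*(c+r*u*1e-3+w*n*1e-3),z*1e-3]).round(1)
for a in(-150,-160,-170,-180,-190):
    print(a,"cw face(n<0) out/in top:",P(a,52.5,-2.5,77),P(a,35.5,-2.5,77),"bot",P(a,52.5,-2.5,68),P(a,35.5,-2.5,68),"acw face top",P(a,52.5,2.5,77),P(a,35.5,2.5,77),"bot",P(a,52.5,2.5,68))
E
```

```text
cols [276, 277, 278, 279, 280, 281, 282, 283, 284, 285, 286, 287, 288, 289, 290, 291, 292, 293, 294, 295]
204 [128 122 109  98  93 101 100 128 199 236 243 244 244 243 242 243 243 244
 241 219]
205 [100  98  93  96  99 100 105 136 215 240 243 244 243 243 238 230 236 243
 241 221]
206 [ 94  96  99  94 100 100 110 159 227 243 245 242 243 240 218 185 202 233
 238 222]
207 [ 97  93  97  99 102 101 130 188 236 244 243 243 243 241 221 189 200 233
 237 215]
208 [ 95  96  97 100 100 106 149 222 240 244 243 245 243 243 240 232 234 240
 235 209]
209 [ 93  95  97  98 102 123 153 214 234 243 243 245 244 242 244 244 243 240
 221 198]
210 [ 98  95  95 113 147 174 167 167 187 221 236 241 243 243 242 243 243 237
 215 204]
211 [ 93  96 119 169 214 225 177 132 134 153 188 216 234 235 241 244 240 229
 210 198]
212 [123 144 175 222 238 225 172 130 122 120 128 151 174 203 232 241 228 196
 170 173]
213 [199 224 235 243 242 236 208 176 158 136 120 118 128 176 222 227 196 156
 147 149]
214 [239 243 243 245 244 242 237 235 229 197 161 135 144 180 209 196 167 146
 146 144]
215 [243 245 243 243 243 245 243 244 
[... 614 characters left out ...]
] [284.8 202.2] bot [293.  205.6] [284.7 205.6] acw face top [293.  200.7] [284.8 200.7] bot [292.9 204.1]
-160 cw face(n<0) out/in top: [292.7 205. ] [284.4 204.1] bot [292.5 208.4] [284.4 207.5] acw face top [293.  203.5] [284.8 202.6] bot [292.9 206.9]
-170 cw face(n<0) out/in top: [291.5 207.7] [283.5 205.9] bot [291.4 211.1] [283.4 209.3] acw face top [292.2 206.3] [284.3 204.5] bot [292.1 209.7]
-180 cw face(n<0) out/in top: [289.5 210.3] [282.1 207.6] bot [289.4 213.7] [282. 211.] acw face top [290.7 208.9] [283.3 206.3] bot [290.6 212.3]
-190 cw face(n<0) out/in top: [286.9 212.7] [280.2 209.2] bot [286.8 216.1] [280.2 212.6] acw face top [288.4 211.4] [281.8 208. ] bot [288.3 214.8]
```

Tab at about -183°, target -205.5°. I'm turning 18° more while relieving the side load, then looking again.

```bash
python3 -m creep '[{"x":0.5,"y":0.5,"z":0,"rx":0,"ry":0,"rz":3,"grip":0.2},{"x":0.5,"y":0.5,"z":0,"rx":0,"ry":0,"rz":3,"grip":0.2},{"x":0.5,"y":0,"z":0,"rx":0,"ry":0,"rz":3,"grip":0.2},{"x":0,"y":0,"z":0,"rx":0,"ry":0,"rz":3,"grip":0.2},{"x":0,"y":0,"z":0,"rx":0,"ry":0,"rz":3,"grip":0.2},{"x":0,"y":0,"z":0,"rx":0,"ry":0,"rz":3,"grip":0.2},{"x":0,"y":0,"z":0,"rx":0,"ry":0,"rz":0,"grip":0.2},{"x":0,"y":0,"z":0,"rx":0,"ry":0,"rz":0,"grip":0.2},{"x":0,"y":0,"z":0,"rx":0,"ry":0,"rz":0,"grip":0.2},{"x":0,"y":0,"z":0,"rx":0,"ry":0,"rz":0,"grip":0.2}]' 30; python3 - <<'E'
from h import *
s=ctrl.get_state();print(s['eef_pos'],s['contact_force'],s['qpos'][5],s['wrist_torque'])
b=optics.read_camera("side");np.savez("s5.npz",**b)
c=np.array([.581,.004])
def P(a,r,w,z):
    a=np.radians(a);u=np.array([np.cos(a),np.sin(a)]);n=np.array([-u[1],u[0]])
    return proj(b,[*(c+r*u*1e-3+w*n*1e-3),z*1e-3])
x0,y0,k=255,185,10
im=cv2.resize(b["color"][y0:y0+55,x0:x0+60],None,fx=k,fy=k,interpolation=3)
for a,col in((154.5,(0,255,0)),(161.5,(255,0,255))):
    for f in ([(35.5,-2.5,77),(52.5,-2.5,77),(52.5,2.5,77),(35.5,2.5,77)],[(35.5,-2.5,68),(52.5,-2.5,68)]):
        q=[(P(a,*v)+.5-[x0,y0])*k for v in f];cv2.polylines(im,[np.int32(q)],len(f)>2,col,1)
for w in(-5,5):
    q=[(P(154.5,67,w,z)+.5-[x0,y0])*k for z in(80,13)];cv2.line(im,*[tuple(map(int,v)) for v in q],(255,0,0),1)
cv2.imwrite("pics/s5.png",im)
E
```

```text
time: 15.65
eef_pos: [0.5825, 0.0015, 0.102]
tcp_rot: [1.0, -0.004, 0.0, 0.001]
contact_force: [2.4, -4.2, 5.3]
opening: 0.409
finger_force: 32.3
[0.58249119 0.00148551 0.10196367] [ 2.37805139 -4.2042879   5.34136222] 1.409931060468179 [-0.4000024  -0.29808868  0.06553086]
```

View pics/s5.png

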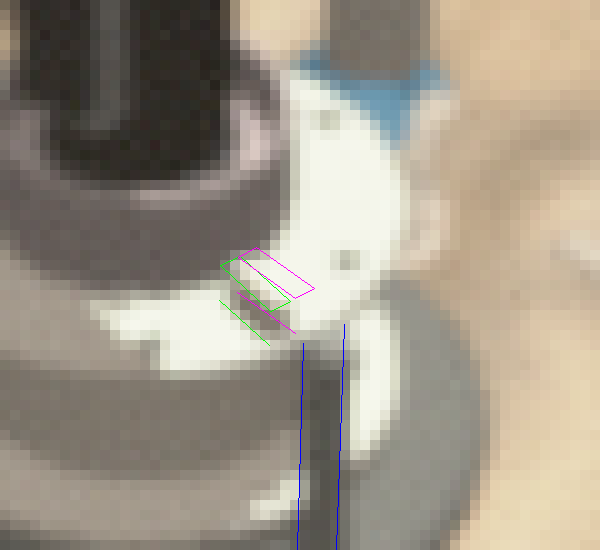

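The overlay fits the post to within 1 px. The tab face lies near the 161° outline, at about 159–160° against the 154.5° target. I'll turn 5° more, let go and rise to check from above.

```bash
python3 -m creep '[{"x":0,"y":0,"z":0,"rx":0,"ry":0,"rz":2,"grip":0.2},{"x":0,"y":0,"z":0,"rx":0,"ry":0,"rz":2,"grip":0.2},{"x":0,"y":0,"z":0,"rx":0,"ry":0,"rz":1,"grip":0.2},{"x":0,"y":0,"z":0,"rx":0,"ry":0,"rz":0,"grip":0.2},{"x":0,"y":0,"z":0,"rx":0,"ry":0,"rz":0,"grip":0.2},{"x":0,"y":0,"z":0,"rx":0,"ry":0,"rz":0,"grip":0.5},{"x":0,"y":0,"z":0,"rx":0,"ry":0,"rz":0,"grip":0.6},{"x":0,"y":0,"z":0,"rx":0,"ry":0,"rz":0,"grip":0.8},{"x":0,"y":0,"z":0,"rx":0,"ry":0,"rz":0,"grip":1},{"x":0,"y":0,"z":0,"rx":0,"ry":0,"rz":0,"grip":1}]' 30
python3 -m creep '[{"x":0,"y":0,"z":0,"rx":0,"ry":0,"rz":0,"grip":1},{"x":0,"y":0,"z":-5,"rx":0,"ry":0,"rz":0,"grip":1},{"x":0,"y":0,"z":-10,"rx":0,"ry":0,"rz":0,"grip":1},{"x":0,"y":0,"z":-20,"rx":0,"ry":0,"rz":0,"grip":1},{"x":0,"y":0,"z":-25,"rx":0,"ry":0,"rz":0,"grip":1},{"x":0,"y":0,"z":-25,"rx":0,"ry":0,"rz":0,"grip":1},{"x":-20,"y":0,"z":-25,"rx":0,"ry":0,"rz":0,"grip":1},{"x":-40,"y":0,"z":-10,"rx":0,"ry":0,"rz":0,"grip":1},{"x":-20,"y":0,"z":0,"rx":0,"ry":0,"rz":0,"grip":1},{"x":0,"y":0,"z":0,"rx":0,"ry":0,"rz":0,"grip":1}]'
python3 - <<'E'
from h import *
w=optics.read_camera("wrist");np.savez("w6.npz",**w);b=optics.read_camera("side");np.savez("s6.npz",**b)
c=np.array([.581,.004]);a=np.radians(154.5)
def pt(r,z):return proj(w,[*(c+r*np.array([np.cos(a),np.sin(a)])),z])
m=pt(.044,.077);print(m,proj(w,[*c,.134]),pt(.067,.077))
x0,y0=int(m[0])-50,int(m[1])-40
im=cv2.resize(w["color"][max(y0,0):y0+75,max(x0,0):x0+100],None,fx=8,fy=8,interpolation=3);print(x0,y0,im.shape)
cv2.imwrite("pics/w6.png",im)
E
```

```text
time: 16.53
eef_pos: [0.5811, 0.0033, 0.1003]
tcp_rot: [0.999, -0.048, -0.001, -0.0]
contact_force: [0.2, 0.7, 0.0]
opening: 0.983
finger_force: 0.0
time: 17.37
eef_pos: [0.5003, 0.0113, 0.2233]
tcp_rot: [0.999, -0.048, 0.001, 0.0]
contact_force: [0.7, 0.9, -0.4]
opening: 1.002
finger_force: 0.0
[267.13183417 151.19718235] [283.26966886 101.40034554] [259.18887198 174.25221495]
217 111 (600, 800, 3)
```

View pics/w6.png

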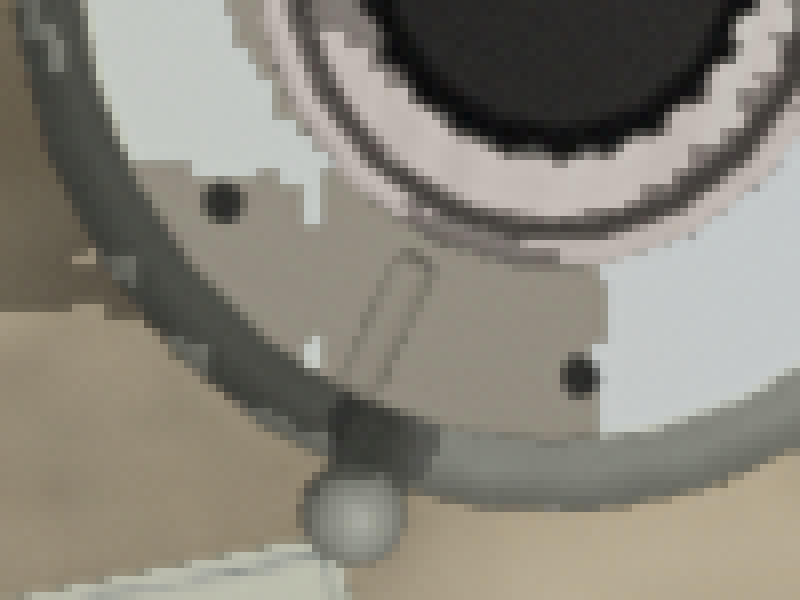

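The tab is clear: centre line from about (412,255) to (360,390) in the crop, ball head at (355,517). I'll compute both bearings.

```bash
python3 - <<'E'
from h import *
w=dict(np.load("w6.npz"))
f=lambda u,v,z:onz(w,217+u/8-.5,111+v/8-.5,z)[:2]
i,o,m,b=f(412,255,.077),f(360,388,.077),f(387,322,.077),f(355,517,.074)
print("tablen",np.linalg.norm(o-i),"dir",np.degrees(np.arctan2(*(o-i)[::-1])))
print("tab->ball",np.linalg.norm(b-m),np.degrees(np.arctan2(*(b-m)[::-1])))
# holes and tab consistent: flange circle fit for centre, knob top
for c in([.581,.004],[.5805,.0045],[.582,.003]):
    for n,p in(("tab",m),("ball",b)):
        v=p-c;print(c,n,np.linalg.norm(v).round(4),np.degrees(np.arctan2(v[1],v[0])).round(1))
# axis from knob top: dark ellipse lower edge
g=w["color"].max(2);roi=(g[60:140,240:330]<45).astype(np.uint8)
n,l,st,ce=cv2.connectedComponentsWithStats(roi);k=1+st[1:,4].argmax();print(st[k],ce[k]+[240,60],proj(w,[.581,.004,.1345]))
E
```

```text
tablen 0.01649504981053625 dir 152.04525738545198
tab->ball 0.023840416582354636 163.80048965469211
[0.581, 0.004] tab 0.0444 151.8
[0.581, 0.004] ball 0.0679 156.0
[0.5805, 0.0045] tab 0.0437 152.1
[0.5805, 0.0045] ball 0.0672 156.2
[0.582, 0.003] tab 0.0457 151.3
[0.582, 0.003] ball 0.0692 155.6
[  21   18   51   52 1818] [285.13806381 103.36193619] [283.26916608 101.36934659]
```

The tab has overshot by about 4°: 152° against the ball at 156°. I'll regrip and turn back by the play plus 4°, tracking the drum by its flange holes.

```bash
python3 -m creep '[{"x":20,"y":0,"z":0,"rx":0,"ry":0,"rz":0,"grip":1},{"x":40,"y":0,"z":10,"rx":0,"ry":0,"rz":0,"grip":1},{"x":20,"y":0,"z":20,"rx":0,"ry":0,"rz":0,"grip":1},{"x":0,"y":0,"z":25,"rx":0,"ry":0,"rz":0,"grip":1},{"x":0,"y":0,"z":25,"rx":0,"ry":0,"rz":0,"grip":1},{"x":0,"y":0,"z":20,"rx":0,"ry":0,"rz":0,"grip":1},{"x":0,"y":0,"z":12,"rx":0,"ry":0,"rz":0,"grip":0.9},{"x":0,"y":0,"z":5,"rx":0,"ry":0,"rz":0,"grip":0.7},{"x":0,"y":0,"z":0,"rx":0,"ry":0,"rz":0,"grip":0.5},{"x":0,"y":0,"z":0,"rx":0,"ry":0,"rz":0,"grip":0.3}]' 30
python3 -m creep '[{"x":0,"y":0,"z":0,"rx":0,"ry":0,"rz":0,"grip":0.2},{"x":0,"y":0,"z":0,"rx":0,"ry":0,"rz":0,"grip":0.2},{"x":0,"y":0,"z":0,"rx":0,"ry":0,"rz":0,"grip":0.2},{"x":0,"y":0,"z":0,"rx":0,"ry":0,"rz":-2,"grip":0.2},{"x":0,"y":0,"z":0,"rx":0,"ry":0,"rz":-2,"grip":0.2},{"x":0,"y":0,"z":0,"rx":0,"ry":0,"rz":-2,"grip":0.2},{"x":0,"y":0,"z":0,"rx":0,"ry":0,"rz":-2,"grip":0.2},{"x":0,"y":0,"z":0,"rx":0,"ry":0,"rz":-2,"grip":0.2},{"x":0,"y":0,"z":0,"rx":0,"ry":0,"rz":0,"grip":0.2},{"x":0,"y":0,"z":0,"rx":0,"ry":0,"rz":0,"grip":0.2}]' 30
cat > holes.py <<'E'
from h import *
def holes(w,c=(.581,.004)):
    g=w["color"].max(2);bh=cv2.morphologyEx(g,cv2.MORPH_BLACKHAT,np.ones((9,9)));out=[]
    n,l,st,ce=cv2.connectedComponentsWithStats((bh>45).astype(np.uint8))
    for k in range(1,n):
        v=onz(w,*ce[k],.068)[:2]-c;r=np.linalg.norm(v)
        if .044<r<.056 and 5<=st[k,4]<60:out.append((np.degrees(np.arctan2(v[1],v[0])).round(1),r.round(4),int(st[k,4])))
    return sorted(out)
E
python3 - <<'E'
from holes import *
print("ref",holes(dict(np.load("w6.npz"))))
print("side ref",holes(dict(np.load("s6.npz"))));print("side now",holes(optics.read_camera("side")))
print("wrist now",holes(optics.read_camera("wrist")))
s=ctrl.get_state();print(s['eef_pos'],s['contact_force'],s['wrist_torque'])
E
```

```text
time: 18.3
eef_pos: [0.5831, 0.0027, 0.1051]
tcp_rot: [0.999, -0.049, 0.001, 0.0]
contact_force: [-0.5, 0.1, 0.2]
opening: 0.492
finger_force: 0.0
time: 19.13
eef_pos: [0.5834, 0.0018, 0.106]
tcp_rot: [0.999, 0.038, 0.002, 0.001]
contact_force: [0.5, -4.8, 0.9]
opening: 0.41
finger_force: 34.0
ref [(np.float64(-179.1), np.float64(0.0489), 20), (np.float64(-122.2), np.float64(0.0496), 27), (np.float64(-64.7), np.float64(0.048), 29), (np.float64(-4.1), np.float64(0.045), 28), (np.float64(59.1), np.float64(0.0442), 25), (np.float64(90.1), np.float64(0.0552), 31), (np.float64(116.0), np.float64(0.0542), 5), (np.float64(121.6), np.float64(0.0462), 20)]
side ref [(np.float64(-94.4), np.float64(0.0477), 26), (np.float64(-32.3), np.float64(0.0475), 18)]
side now [(np.float64(-93.4), np.float64(0.0486), 25)]
wrist now [(np.float64(-64.6), np.float64(0.0481), 53), (np.float64(-26.1), np.float64(0.052), 20), (np.float64(-23.9), np.float64(0.0541), 11), (np.float64(59.0), np.float64(0.0442), 54)]
[0.58341763 0.00185143 0.10585499] [ 1.95199043 -5.3281882   1.14434446] [-0.81362809 -0.15813327 -0.00948931]
```

Hole tracking works and the drum is still within the play. I'll fit the axis from the six holes and turn back a little more.

```bash
python3 -m creep '[{"x":0,"y":0,"z":0,"rx":0,"ry":0,"rz":-1,"grip":0.2},{"x":0,"y":0,"z":0,"rx":0,"ry":0,"rz":-1,"grip":0.2},{"x":0,"y":0,"z":0,"rx":0,"ry":0,"rz":-1,"grip":0.2},{"x":0,"y":0,"z":0,"rx":0,"ry":0,"rz":0,"grip":0.2},{"x":0,"y":0,"z":0,"rx":0,"ry":0,"rz":0,"grip":0.2},{"x":0,"y":0,"z":0,"rx":0,"ry":0,"rz":0,"grip":0.2},{"x":0,"y":0,"z":0,"rx":0,"ry":0,"rz":0,"grip":0.2},{"x":0,"y":0,"z":0,"rx":0,"ry":0,"rz":0,"grip":0.2},{"x":0,"y":0,"z":0,"rx":0,"ry":0,"rz":0,"grip":0.2},{"x":0,"y":0,"z":0,"rx":0,"ry":0,"rz":0,"grip":0.2}]' 30
python3 - <<'E'
from holes import *
w=dict(np.load("w6.npz"))
H=[h for h in holes(w) if h[0] not in(90.1,116.0)]
p=np.array([[.581+r*np.cos(np.radians(a)),.004+r*np.sin(np.radians(a))] for a,r,_ in H])
s=np.linalg.lstsq(np.c_[2*p,np.ones(len(p))],(p**2).sum(1),rcond=None)[0];c=s[:2];print("centre",c,"r",np.sqrt(s[2]+c@c),"mean",p.mean(0))
f=lambda u,v,z:onz(w,217+u/8-.5,111+v/8-.5,z)[:2]
for n,q in(("tab",f(387,322,.077)),("ball",f(355,517,.074))):
    v=q-c;print(n,np.linalg.norm(v),np.degrees(np.arctan2(v[1],v[0])))
print("ref",holes(w,c));print("now",holes(optics.read_camera("wrist"),c));s=ctrl.get_state();print(s['eef_pos'],s['contact_force'],s['wrist_torque'])
E
```

```text
time: 20.07
eef_pos: [0.5834, 0.002, 0.1058]
tcp_rot: [0.998, 0.065, 0.002, 0.001]
contact_force: [0.2, -5.7, 2.8]
opening: 0.407
finger_force: 34.2
centre [0.57904432 0.00197444] r 0.046943869687940586 mean [0.57909396 0.00198727]
tab 0.04369389066347683 148.2319822611653
ball 0.06696599600849797 153.7149050390776
ref [(np.float64(-121.5), np.float64(0.0468), 27), (np.float64(-61.5), np.float64(0.0471), 29), (np.float64(-1.4), np.float64(0.0469), 28), (np.float64(58.3), np.float64(0.0469), 25), (np.float64(113.3), np.float64(0.0552), 5), (np.float64(118.3), np.float64(0.047), 20), (np.float64(178.5), np.float64(0.0469), 20)]
now [(np.float64(-59.1), np.float64(0.0471), 54), (np.float64(-31.6), np.float64(0.0508), 9), (np.float64(-20.5), np.float64(0.0545), 13), (np.float64(-9.8), np.float64(0.0458), 8), (np.float64(60.4), np.float64(0.047), 53)]
[0.58339185 0.00203217 0.10580208] [ 0.65849636 -5.58288436  1.90114801] [-0.88749827 -0.12960397 -0.01610741]
```

Consistent now: tab radius 43.7 mm, ball 67.0 mm, tab 5.4° past the post. The drum has come back 2.25°, so 3.1° more.

```bash
python3 -m creep '[{"x":0,"y":0,"z":0,"rx":0,"ry":0,"rz":-1,"grip":0.2},{"x":0,"y":0,"z":0,"rx":0,"ry":0,"rz":-1,"grip":0.2},{"x":0,"y":0,"z":0,"rx":0,"ry":0,"rz":-1.1,"grip":0.2},{"x":0,"y":0,"z":0,"rx":0,"ry":0,"rz":0,"grip":0.2},{"x":0,"y":0,"z":0,"rx":0,"ry":0,"rz":0,"grip":0.2},{"x":0,"y":0,"z":0,"rx":0,"ry":0,"rz":0,"grip":0.2},{"x":0,"y":0,"z":0,"rx":0,"ry":0,"rz":0,"grip":0.2},{"x":0,"y":0,"z":0,"rx":0,"ry":0,"rz":0,"grip":0.2},{"x":0,"y":0,"z":0,"rx":0,"ry":0,"rz":0,"grip":0.2},{"x":0,"y":0,"z":0,"rx":0,"ry":0,"rz":0,"grip":0.2}]' 30
python3 - <<'E'
from holes import *
print("now",holes(optics.read_camera("wrist"),(.57904,.00197)));s=ctrl.get_state();print(s['eef_pos'],s['contact_force'],s['wrist_torque'])
E
```

```text
time: 20.95
eef_pos: [0.5834, 0.0022, 0.1057]
tcp_rot: [0.996, 0.092, 0.002, 0.001]
contact_force: [1.0, -5.4, 3.9]
opening: 0.408
finger_force: 34.3
now [(np.float64(-66.2), np.float64(0.0558), 48), (np.float64(-55.9), np.float64(0.0471), 54), (np.float64(-32.5), np.float64(0.0494), 5), (np.float64(-15.6), np.float64(0.0548), 17), (np.float64(3.8), np.float64(0.047), 54), (np.float64(63.5), np.float64(0.0469), 53), (np.float64(92.7), np.float64(0.0546), 6)]
[0.58337137 0.00220034 0.10570604] [ 0.74647651 -5.25694451  3.65762171] [-0.89820155 -0.12595414 -0.00951947]
```

The drum has turned +5.3°, on target. Releasing, rising and checking.

```bash
python3 -m creep '[{"x":0,"y":0,"z":0,"rx":0,"ry":0,"rz":0,"grip":0.45},{"x":0,"y":0,"z":0,"rx":0,"ry":0,"rz":0,"grip":0.6},{"x":0,"y":0,"z":0,"rx":0,"ry":0,"rz":0,"grip":0.8},{"x":0,"y":0,"z":0,"rx":0,"ry":0,"rz":0,"grip":1},{"x":0,"y":0,"z":0,"rx":0,"ry":0,"rz":0,"grip":1},{"x":0,"y":0,"z":0,"rx":0,"ry":0,"rz":0,"grip":1},{"x":0,"y":0,"z":-5,"rx":0,"ry":0,"rz":0,"grip":1},{"x":0,"y":0,"z":-10,"rx":0,"ry":0,"rz":0,"grip":1},{"x":0,"y":0,"z":-20,"rx":0,"ry":0,"rz":0,"grip":1},{"x":0,"y":0,"z":-25,"rx":0,"ry":0,"rz":0,"grip":1}]' 30
python3 -m creep '[{"x":0,"y":0,"z":-25,"rx":0,"ry":0,"rz":0,"grip":1},{"x":-20,"y":0,"z":-20,"rx":0,"ry":0,"rz":0,"grip":1},{"x":-40,"y":0,"z":-12,"rx":0,"ry":0,"rz":0,"grip":1},{"x":-20,"y":0,"z":0,"rx":0,"ry":0,"rz":0,"grip":1},{"x":0,"y":0,"z":0,"rx":0,"ry":0,"rz":0,"grip":1},{"x":0,"y":0,"z":0,"rx":0,"ry":0,"rz":0,"grip":1},{"x":0,"y":0,"z":0,"rx":0,"ry":0,"rz":0,"grip":1},{"x":0,"y":0,"z":0,"rx":0,"ry":0,"rz":0,"grip":1},{"x":0,"y":0,"z":0,"rx":0,"ry":0,"rz":0,"grip":1},{"x":0,"y":0,"z":0,"rx":0,"ry":0,"rz":0,"grip":1}]'
python3 - <<'E'
from holes import *
w=optics.read_camera("wrist");np.savez("w7.npz",**w);c=(.57904,.00197);print(holes(w,c))
b=optics.read_camera("side");print(proj(w,[*c,.1345]))
# knob height check: side view, same blob top row vs. release before
s6=dict(np.load("s6.npz"))
for n,q in(("s6",s6),("now",b)):
    m=(q["color"].max(2)[165:215,255:283]<60);r=np.where(m.sum(1)>6)[0];print(n,r[:1]+165,r[-1:]+165)
print(proj(b,[*c,.1345]),proj(b,[*c,.1455]))
m=proj(w,[c[0]-.04,c[1]+.02,.077]);x0,y0=int(m[0])-50,max(int(m[1])-55,0);print(x0,y0)
o=cv2.resize(w["color"][y0:y0+75,x0:x0+60],None,fx=8,fy=8,interpolation=3)
e=cv2.resize(b["color"][160:260,225:278],(318,600),interpolation=3)
cv2.imwrite("pics/w7.png",np.hstack([o,e]))
E
```

```text
time: 21.83
eef_pos: [0.5809, 0.0031, 0.1638]
tcp_rot: [0.996, 0.092, -0.002, -0.001]
contact_force: [1.0, -1.6, 0.2]
opening: 1.0
finger_force: 0.0
time: 22.67
eef_pos: [0.504, -0.0116, 0.2209]
tcp_rot: [0.996, 0.092, -0.0, -0.0]
contact_force: [-0.2, -0.2, -0.2]
opening: 1.001
finger_force: 0.0
[(np.float64(-176.2), np.float64(0.0469), 22), (np.float64(-166.4), np.float64(0.0447), 15), (np.float64(-116.0), np.float64(0.0468), 25), (np.float64(-55.9), np.float64(0.0469), 26), (np.float64(3.9), np.float64(0.047), 27), (np.float64(63.6), np.float64(0.047), 26), (np.float64(123.8), np.float64(0.0468), 23), (np.float64(153.0), np.float64(0.0496), 11)]
[284.94982668 108.20122318]
s6 [176] [202]
now [176] [202]
[268.7620408  178.57530559] [268.74464608 174.01639285]
205 95
```

View pics/w7.png

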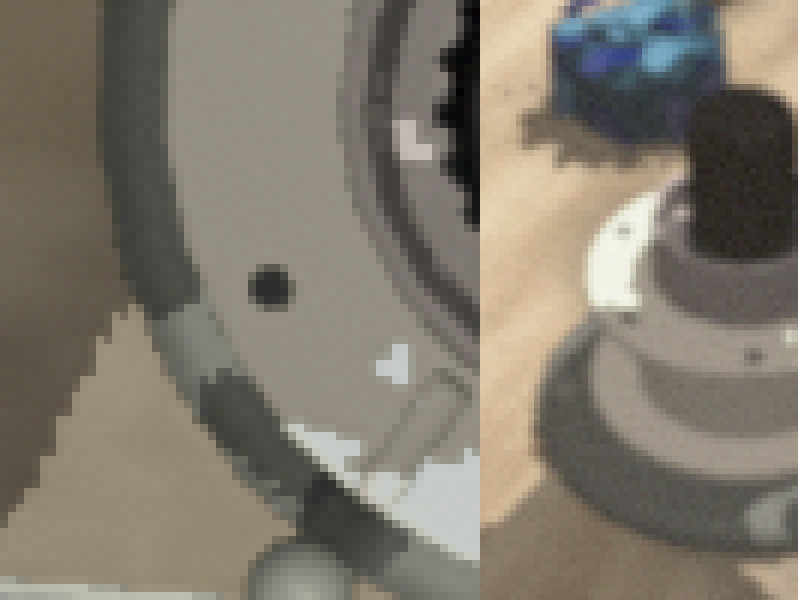

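The tab line runs from (455,380) to (385,485) and points at the ball at (300,590). Last check: the knob's drop and the post bearing.

```bash
python3 - <<'E'
from holes import *
a=cv2.imread("pics/side0.png");b=optics.read_camera("side")["color"]
for q in(a,b):
    p=q.max(2)[163:190,262:275].astype(float).mean(1);print(p[:20].round(0))
w=dict(np.load("w7.npz"));c=np.array([.57904,.00197])
g=cv2.cvtColor(w["color"],cv2.COLOR_BGR2GRAY);x,y=242,168
print([h for h in (cv2.HoughCircles(cv2.resize(g[y-25:y+25,x-25:x+25],None,fx=4,fy=4,interpolation=3),3,1,60,param1=60,param2=12,minRadius=18,maxRadius=34) ,)])
k=cv2.HoughCircles(cv2.resize(g[y-25:y+25,x-25:x+25],None,fx=4,fy=4,interpolation=3),3,1,60,param1=60,param2=12,minRadius=18,maxRadius=34)[0]
for u,v,r in k:
    d=onz(w,x-25+u/4,y-25+v/4,.074)[:2]-c;print(np.linalg.norm(d),np.degrees(np.arctan2(d[1],d[0])))
E
```

```text
[171. 173. 173. 175. 176. 164. 131.  85.  58.  50.  49.  50.  51.  50.
  49.  50.  47.  47.  46.  46.]
[180. 180. 180. 181. 182. 175. 169. 164. 162. 162. 155. 123.  78.  56.
  52.  50.  50.  52.  51.  51.]
[array([[[126.5,  70.5,  27.9],
        [ 61.5,  81.5,  30. ],
        [ 77.5,  21.5,  22. ],
        [ 66.5, 146.5,  27.8]]], dtype=float32)]
0.05674474008216829 154.07316973633868
0.06879514822584805 145.03401877446484
0.056346081438482354 138.0332862033713
0.08016289379242532 153.20315259655018
```

```bash
python3 - <<'E'
from h import *
w=dict(np.load("w7.npz"));d=onz(w,242,168.6,.074)[:2]-[.57904,.00197];print(np.linalg.norm(d),np.degrees(np.arctan2(d[1],d[0])))
from plant import sign_off
print(sign_off())
E
```

```text
0.0666580164773046 153.4239099726391
the job is handed in; nothing more can be done
None
```

The knob is meshed and fully down, and the job was handed in with the tab at 153.8° against the post at about 153.5°, at about 23 s; the first turn overshot, so I turned the drum back about 5° through the knob before letting go.

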